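# Make up the blood smear kit and the clotting-time kit

## Task

Make up the two kits on the bench from the stock laid out round their trays (not the spares along the back of the bench). The blood smear kit, in the grey tray with three pockets (one round), takes the slide box, the dropper bottle and the forceps; the clotting-time kit, in the tray with two pockets, takes the white carton of lancets and the bench timer. Put each thing in the pocket shaped for it, right way up and flat on the pocket's floor, and leave the tape roll and the tip box where they are.

Things in the scene. Friction and masses are not known exactly. Their poses are not given: they have to be found in the camera images.
- smear_tray: blood smear kit's tray: flat grey tray, fixed, 136 (x) x 200 (y) x 16 mm high, with three pockets. Origin: centre of its underside, z up. Pockets are 6 mm deep (floor 10 mm, rim 16 mm above the origin). Pocket centres (x, y) in mm: rectangle for the slide box (-19, 38), 86 along x, 104 along y; round well (-19, -58), diameter 50; narrow slot (48, 0), 28 along x, 152 along y
- clotting_tray: clotting-time kit's tray: flat grey tray, fixed, same outside as the other (136 x 200 x 16 mm) but with only two pockets. Origin: centre of its underside, z up. Pockets are 6 mm deep (floor 10 mm, rim 16 mm above the origin). Pocket centres (x, y) in mm: rectangle for the carton (0, 46), 105 along x, 84 along y; square for the timer (0, -47), 78 x 78
- slide_box: closed flat box of microscope slides, cream body and blue lid, lying lid up: 70 (x) x 88 (y) x 26 mm high; rigid, the lid does not open. Origin: centre of its underside, z up. 0.12 kg; grasp across its 70 mm (the fingers closing along its x)
- dropper_bottle: small white round dropper bottle standing upright, with a pointed cap: body diameter 33 mm up to 60 mm, cone cap (20 mm) up to 86 mm. Origin: centre of its underside, z up the axis. 0.03 kg; grasp the body anywhere round it
- forceps: slim steel forceps lying flat: 130 mm long along its y, 12 mm wide to the eye but 8 mm where the fingers meet it (x), 9 mm high. Origin: middle of its length, on the underside; z up. 0.02 kg; grasp across its x in the middle of its length
- lancet_carton: plain white carton (lancets) with a dot on top: 93 (x) x 67 (y) x 75 mm high, closed and rigid. Origin: centre of its underside, z up. 0.14 kg; grasp across its 67 mm (the fingers closing along its y)
- timer: square white bench timer lying face up: 62 (x) x 62 (y) x 20 mm high (its sides are 18 mm). Origin: centre of its underside, z up. 0.07 kg; grasp across either pair of sides
- tape_roll: a bystander that stays where it is. White roll of tape lying flat, diameter 74 mm, 46 mm high; origin: centre of its underside
- tip_box: a bystander that stays where it is. Clear blue pipette tip box full of yellow tips, 96 (x) x 124 (y) x 71 mm high; origin: centre of its underside
Things that resemble listed ones, but are neither listed nor needed, are in the scene too. What is shaped like the lancet_carton but pink is not meant.

How it is judged:
By the outcome, as a careful person would: the job done as asked, in the order asked, and still so for the second after the job is handed in, with the robot touching nothing.
It also fails if it takes over 122 s, if anything falls off the work surface, if the arm or the gripper's body presses on something with over 40 N, if the wrist force passes 120 N, or if a joint passes its speed limit or range.

## Robot

A 6-joint arm with a two-finger parallel gripper is mounted at the origin on a cart in front of the work surface, level with it; the furniture and walls round the work are solid. World frame = base frame: x ahead of the robot, y to its left, z up, the work surface at z = 0. Lengths are in m, angles in degrees, forces in N, time in s.
With the tool pointing down it reaches from about 0.25 to 0.725 m from the base axis. Payload 9.7 kg.
Tool frame: the origin (TCP) lies midway between the tips of the shut fingers; the grasp point (between the pads) lies 19 mm behind it; z points along the fingers, y is the line along which they close (so a half turn about z gives the same grasp; the last joint's range is limited). The gripper opens to 85 mm and grips with 20 to 120 N. Pads are 22 mm wide; open, the fingers measure 114 mm over their backs; the gripper's body (76 mm by 85 mm) begins 54 mm behind the grasp point. The pads swing forward as they close: fully open they stand 13 mm farther back than shut.
Start: joints at [-66.692, 4.979, 10.078, 95.1, 0, 90], TCP at [0.218, -0.505, 0.231] pointing down, gripper open.
Joint ranges: [-179.16, 179.16], [-48.56, 103.87], [-65.8, 70.77], [-126.05, 130.52], [-82.76, 87.17], [-180, 180]. Speed limits (degrees/s): [127.2, 127.2, 147.25, 180, 180, 180].

## Interface

Orientations are given as [roll, pitch, yaw] about the fixed x, y, z axes, in that order (R = Rz(yaw) Ry(pitch) Rx(roll)).
In Python, from workcell import * gives the robot as it stands.
- The arm moves only by the tool servo_tool, never from a script. Its argument "moves" is a list of rows, each a list of 4 numbers: the shift along the world's x, y, z in normalised numbers (1 is 80 cm), then the turn about the world's z in a scale on which 1.0 is 2 rad. A call has 1 to 20 rows; each row is the pose to reach, as a shift and turn from the pose commanded when the call began; what a row does not reach only later rows make up. A row lasts 1/12 s, in which the tool goes at most 41.7 mm and 7.16 degrees, less where a joint would pass 70% of its speed; a pose out of reach is approached as far as the arm can. No shift or turn number may pass 1 either way. A call with a gripper value outside its range is refused whole. "claw" is the closure, from 0 (fully open) to 1 (shut), set as the call begins (left out, the last holds). The fingers move at their own pace and stop on an object; "force" is the grip in N (left out, the last holds). Time passes only in rows, so rows that repeat a pose let the fingers close. It gives the time, the measured TCP pose, the force, the opening and the grip force at its end, in the units of the state.
- get_obs(): the state, without advancing time (a new reading comes with each control period).
- camera(name): name is "scene" or "top" or "wrist"; returns the picture (384x512x3 uint8, red, green, blue); there is no depth.
- get_calibration(name): a dict with "fx", "fy", "cx", "cy" (pixels), "rvec" (rotation vector, rad) and "tvec" (3), from world to camera coordinates, as OpenCV has them; the wrist camera has in their place "tool_from_camera" (4x4, takes a point from camera to tool coordinates, whose origin is the TCP and whose axes are the flange's). Camera axes: x right, y down, z forward; pixel columns grow to the right and rows downward; lengths in m; the calibration is good to about 2 mm. A picture is of the moment at which its call begins: read the wrist's pose just before it. get_calibration takes no time and is no camera call.
- job_done(): hands the job in; it is judged then, once.
The state is a dict: "time": time; "q": joint angles; "qd": joint speeds; "joint_efforts": joint torques, N m; "ee_pos": TCP position; "tcp_rot": TCP orientation; "wrist_force": force on the tool from outside, world axes, zero at the start; "torque": the same for the moment, N m; "opening": finger opening in m; "grasp_force": force on a finger pad.
Only numpy, scipy, OpenCV 4.12 (cv2) and the standard library are available. Lean on these libraries where they do the work, as an engineer would, in place of code of your own. Each camera call takes 0.05 s, during which the arm holds its last target. There are 200 camera calls.

## Working session

There is one attempt and no reset: what is moved stays moved. The work goes in short steps, Python scripts to look and compute and a tool call to move; the robot and the scene stay as the last step left them, time stands still between calls to the robot, and variables do not carry over. Pictures are saved under pics/ and viewed, at most 14 in all, crops included, and the job is handed in when it is done.

Besides the shell and the picture viewer there is one more tool, called after "Request:" by a JSON object that holds its "fn" and its "kwargs", one argument or row to a line. servo_tool: Moves the arm, as the interface text tells. Its arguments: {"type":"object","properties":{"moves":{"type":"array","items":{"type":"array","items":{"type":"number"}}},"claw":{"type":"number"},"force":{"type":"number"}},"required":["moves"]}

```bash
ls; mkdir -p pics; python3 - <<'E'
from workcell import *
import cv2
o=get_obs();print(o['time'],o['ee_pos'],o['tcp_rot'])
for n in ("top","scene"):
    im=camera(n);cv2.imwrite(f'pics/{n}0.png',cv2.cvtColor(im,cv2.COLOR_RGB2BGR))
    print(n,get_calibration(n))
print(get_calibration("wrist"))
E
```

```text
pics
0.0 [ 0.21752794 -0.50490546  0.23056724] [-1.79922373e+02 -3.30920721e-04  2.33049403e+01]
top {'fx': 366.67319326442544, 'fy': 366.67319326442544, 'cx': 251.3100268001478, 'cy': 197.7626279050816, 'rvec': array([ 2.1793481 , -2.17751666,  0.05412901]), 'tvec': array([-0.11781229,  0.62634901,  1.4134997 ])}
scene {'fx': 361.69860363266963, 'fy': 361.69860363266963, 'cx': 253.09253380436147, 'cy': 193.838288482863, 'rvec': array([ 0.98737019, -2.23277264,  1.20784665]), 'tvec': array([0.31113966, 0.3340517 , 0.93674181])}
{'fx': 271.1641939791664, 'fy': 271.1641939791664, 'cx': 255.56204710001788, 'cy': 190.30158648931973, 'tool_from_camera': array([[ 1.36704207e-03, -9.63593145e-01, -2.67369375e-01,
         6.67327973e-02],
       [ 9.99999022e-01,  1.39609749e-03,  8.14257626e-05,
        -8.23180670e-04],
       [ 2.94812407e-04, -2.67369225e-01,  9.63594111e-01,
        -1.43098409e-01],
       [ 0.00000000e+00,  0.00000000e+00,  0.00000000e+00,
         1.00000000e+00]])}
```

View pics/top0.png

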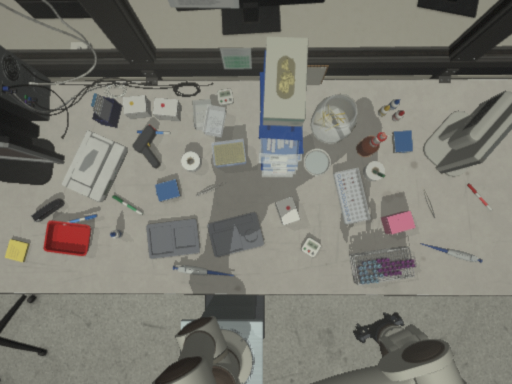

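View pics/scene0.png

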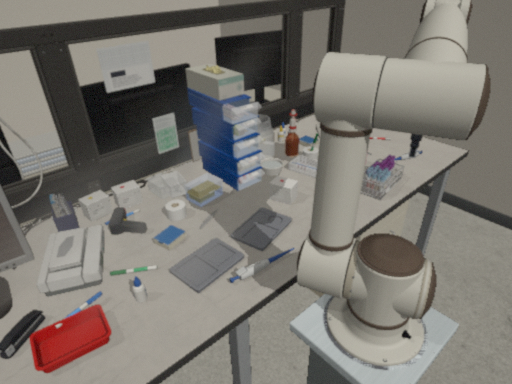

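The top view shows trays near (173,237) and (236,234), a blue-lidded box at (168,190), the bottle at (115,233), forceps at (209,188), a carton at (288,210) and a timer at (312,246). The scene view agrees. I'll enlarge the work area next.

```bash
cat > h.py <<'E'
import numpy as np, cv2
from workcell import *
def ray(name,uv,obs=None):
    c=get_calibration(name);K=np.array([[c['fx'],0,c['cx']],[0,c['fy'],c['cy']],[0,0,1]])
    d=np.linalg.inv(K)@np.array([uv[0],uv[1],1.])
    if name=='wrist':
        from scipy.spatial.transform import Rotation as R
        T=np.eye(4);T[:3,:3]=R.from_euler('xyz',obs['tcp_rot'],degrees=True).as_matrix();T[:3,3]=obs['ee_pos']
        T=T@c['tool_from_camera'];return T[:3,3],T[:3,:3]@d
    Rm=cv2.Rodrigues(c['rvec'])[0];return -Rm.T@c['tvec'],Rm.T@d
def onz(name,uv,z,obs=None):
    o,d=ray(name,uv,obs);return o+d*(z-o[2])/d[2]
def proj(name,P):
    c=get_calibration(name);K=np.array([[c['fx'],0,c['cx']],[0,c['fy'],c['cy']],[0,0,1]])
    return cv2.projectPoints(np.float64(P).reshape(-1,1,3),c['rvec'],c['tvec'],K,None)[0].reshape(-1,2)
def save(n,im): cv2.imwrite('pics/'+n,cv2.cvtColor(im,cv2.COLOR_RGB2BGR))
E
python3 - <<'E'
from h import *
im=cv2.imread('pics/top0.png')
cv2.imwrite('pics/top0c.png',cv2.resize(im[140:290,95:355],None,fx=3,fy=3,interpolation=cv2.INTER_CUBIC))
for n,uv,z in [('tray1',(173,237),.016),('tray2',(236,234),.016),('box',(168,190),.026),('bottle',(115,233),.08),('forc',(209,188),.01),('carton',(288,210),.075),('timer',(312,246),.02),('smallbottle',(380,170),.05),('tapemaybe',(190,160),.046)]: print(n,onz('top',uv,z).round(3))
E
```

```text
tray1 [0.473 0.189 0.016]
tray2 [ 0.485 -0.058  0.016]
box [0.656 0.209 0.026]
bottle [0.49  0.392 0.08 ]
forc [0.666 0.05  0.01 ]
carton [ 0.577 -0.256  0.075]
timer [ 0.44  -0.352  0.02 ]
smallbottle [ 0.731 -0.61   0.05 ]
tapemaybe [0.771 0.12  0.046]
```

View pics/top0c.png

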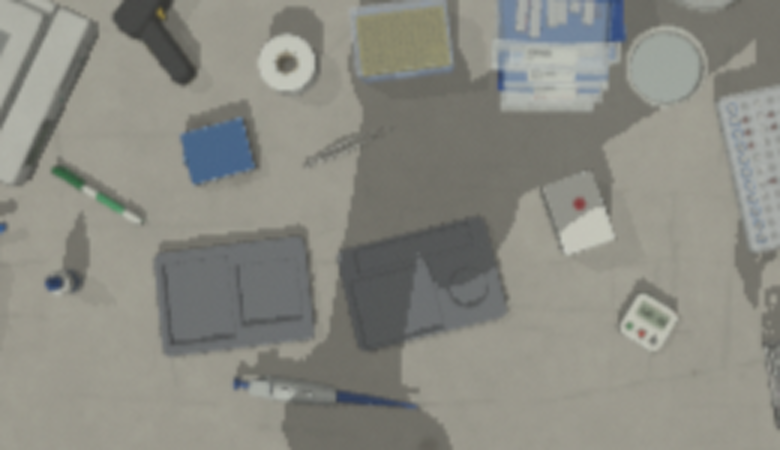

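The crop shows the tray at crop (235,290) has two pockets, so it is the clotting tray. The one at (425,285) has a slot at the top, a well at (468,285) and a rectangle on the left, so it is the smear tray with yaw of about 13°. The stock is the box at (218,150), forceps (347,148), carton (578,212), timer (650,320) and bottle (63,283). I'll measure more closely with the wrist camera.

Units first: shifts go in shares of 80 cm and turns go in shares of 2 rad. So 30 cm / 80 = 0.375, 23 cm / 80 = 0.2875, -0.407 rad / 2 = -0.2035.

Request:
{"fn": "servo_tool", "kwargs": {
  "moves": [
    [0.2875,0.375,0.15,-0.2035],
    [0.2875,0.375,0.15,-0.2035],
    [0.2875,0.375,0.15,-0.2035],
    [0.2875,0.375,0.15,-0.2035],
    [0.2875,0.375,0.15,-0.2035],
    [0.2875,0.375,0.15,-0.2035],
    [0.2875,0.375,0.15,-0.2035],
    [0.2875,0.375,0.15,-0.2035],
    [0.2875,0.375,0.15,-0.2035],
    [0.2875,0.375,0.15,-0.2035],
    [0.2875,0.375,0.15,-0.2035],
    [0.2875,0.375,0.15,-0.2035],
    [0.2875,0.375,0.15,-0.2035],
    [0.2875,0.375,0.15,-0.2035],
    [0.2875,0.375,0.15,-0.2035]
  ],
  "claw": 0
}}

```text
time: 1.35
ee_pos: [0.447, -0.2059, 0.3509]
tcp_rot: [-180.0, 0.0, -0.1]
wrist_force: [-0.1, 0.1, -0.5]
opening: 0.0854
grasp_force: 0.0
```

```bash
python3 - <<'E'
from h import *
import pickle
o=get_obs();im=camera('wrist');print(o['time'],o['ee_pos'],o['tcp_rot'],abs(o['qd']).max())
save('w1.png',im);pickle.dump(o,open('w1.pkl','wb'))
E
```

```text
1.35 [ 0.4469631  -0.20593788  0.35091408] [-1.79991199e+02  3.70271390e-02 -1.02820119e-01] 0.22113933301641853
```

View pics/w1.png

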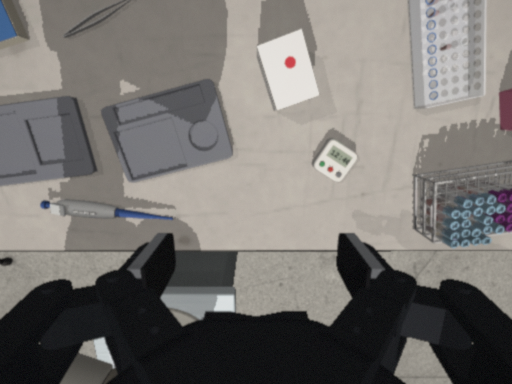

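The wrist view shows the carton top at (288,70), timer (335,160), smear tray (168,130), forceps (100,15) and part of the clotting tray. One more view from the left should cover the rest.

Request:
{"fn": "servo_tool", "kwargs": {
  "moves": [
    [0.05,0.4375,0,0],
    [0.05,0.4375,0,0],
    [0.05,0.4375,0,0],
    [0.05,0.4375,0,0],
    [0.05,0.4375,0,0],
    [0.05,0.4375,0,0],
    [0.05,0.4375,0,0],
    [0.05,0.4375,0,0],
    [0.05,0.4375,0,0],
    [0.05,0.4375,0,0],
    [0.05,0.4375,0,0],
    [0.05,0.4375,0,0],
    [0.05,0.4375,0,0]
  ]
}}

```text
time: 2.48
ee_pos: [0.493, 0.036, 0.3513]
tcp_rot: [-178.2, 0.1, 3.2]
wrist_force: [-0.0, -1.3, -0.1]
opening: 0.0856
grasp_force: 0.0
```

```bash
python3 - <<'E'
from h import *
import pickle
o=get_obs();im=camera('wrist');print(o['time'],o['ee_pos'],o['tcp_rot'],abs(o['qd']).max())
save('w2.png',im);pickle.dump(o,open('w2.pkl','wb'))
E
```

```text
2.4833 [0.4929582  0.03604282 0.35131291] [-1.78222152e+02  5.25857854e-02  3.21086619e+00] 0.8049465914205313
```

View pics/w2.png

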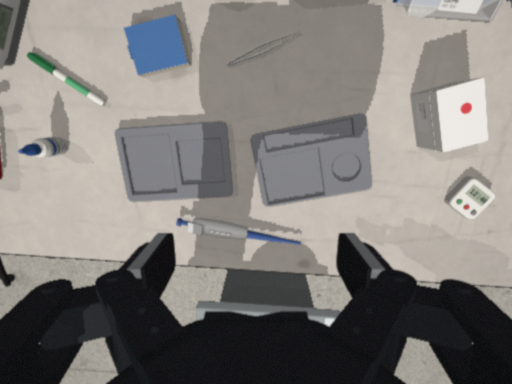

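The second view shows all the left-hand stock: slide box (157,44), forceps (263,49), trays (175,160) and (312,158), and the bottle cap at (35,148). The arm stopped short of its target, though, so I'll check the joints.

```bash
python3 - <<'E'
from h import *
o=get_obs();print(o['time'],o['q'].round(2) if hasattr(o['q'],'round') else o['q'],o['qd'],o['ee_pos'],o['tcp_rot'],o['joint_efforts'],o['wrist_force'])
E
```

```text
2.5333 [  3.17   2.02  20.73 108.77   1.78 179.95] [ 0.3092034  -0.28996151 -0.21085586 -0.03112581  0.07794441 -0.02740899] [0.49295954 0.03619539 0.351307  ] [-1.78220435e+02  5.16916035e-02  3.22677864e+00] [-9.29623190e-02 -4.57513154e+01  4.35471439e+01  5.47798618e-02
  9.19569936e-02  8.67030121e-04] [-0.04188755  0.59691636  0.33222876]
```

Request:
{"fn": "servo_tool", "kwargs": {
  "moves": [
    [0,0,0,0],
    [0,0,0,0],
    [0,0,0,0]
  ]
}}

```text
time: 2.78
ee_pos: [0.4928, 0.0367, 0.3514]
tcp_rot: [-178.2, 0.0, 3.3]
wrist_force: [-0.1, 0.5, 0.4]
opening: 0.0856
grasp_force: 0.0
```

Joint 6 is at its 180° limit, since yaw = q1 + 180 − q6. On the left side I'll need yaw to stay above q1. The views are static, so I'll measure from them.

```bash
cat >> h.py <<'E'
def rects(name,im,mask,z,obs,amin=60):
    mask=cv2.morphologyEx(mask.astype(np.uint8),cv2.MORPH_OPEN,np.ones((3,3)))
    out=[]
    for c in cv2.findContours(mask,cv2.RETR_EXTERNAL,cv2.CHAIN_APPROX_NONE)[0]:
        if cv2.contourArea(c)<amin: continue
        p=np.array([onz(name,q,z,obs)[:2] for q in c[:,0]],np.float32)*1000
        r=cv2.minAreaRect(p); m=c[:,0].mean(0)
        out.append((m.round(),np.round(r[0],1),np.round(r[1],1),round(r[2],1)))
    return out
E
python3 - <<'E'
from h import *
import pickle
for w in ('w1','w2'):
    o=pickle.load(open(w+'.pkl','rb'));b=cv2.imread(f'pics/{w}.png').astype(int)
    B,G,R=b[...,0],b[...,1],b[...,2];V=b.max(2)
    if w=='w1':print('px tray,table lit,table shadow',b[150,145],b[200,260],b[60,80])
    y=np.arange(384)[:,None]<255
    wh=(V>190)&(b.min(2)>170)&y
    print(w,'white z.075');[print(*r) for r in rects('wrist',b,wh,.075,o)]
    print(w,'white z.02');[print(*r) for r in rects('wrist',b,wh,.02,o)]
    print(w,'blue z.026');[print(*r) for r in rects('wrist',b,(B-R>40)&y,.026,o)]
    print(w,'tray z.016');[print(*r) for r in rects('wrist',b,(R-B<3)&(V<130)&y,.016,o,2000)]
E
```

```text
px tray,table lit,table shadow [123 120 119] [167 177 184] [112 119 123]
w1 white z.075
[335. 161.] [ 443.5 -329.4] [51.7 52.9] 58.2
[454.  63.] [ 583.7 -487.8] [41.2 29.4] 14.9
[289.  70.] [ 574.2 -252.7] [91.4 65.4] 19.2
[425.  54.] [ 595.1 -444.3] [76.7  8.6] 11.4
w1 white z.02
[335. 161.] [ 434.3 -345.6] [58.5 59.8] 58.2
[454.  63.] [ 592.9 -524.8] [46.6 33.2] 14.9
[289.  70.] [ 582.1 -258.8] [103.4  74. ] 19.2
[425.  54.] [ 605.8 -475.6] [86.8  9.8] 11.4
w1 blue z.026
[137. 215.] [337.9  10.6] [80.6 12.2] 85.6
[ 4. 23.] [648.7 173.8] [22.5 53.3] 75.8
w1 tray z.016
[ 42. 142.] [468.4 177.5] [134.6 182.2] 7.0
[168. 130.] [484.2 -53.8] [133.7 198.9] 14.1
w2 white z.075Traceback (most recent call last):
  File "<stdin>", line 9, in <module>
  File "h.py", line 22, in rects
    p=np.array([onz(name,q,z,obs)[:2] for q in c[:,0]],np.float32)*1000
                ~~~^^^^^^^^^^^^^^
  File "h.py", line 12, in onz
    o,d=ray(name,uv,obs);return o+d*(z-o[2])/d[2]
        ~~~^^^^^^^^^^^^^
  File "h.py", line 4, in ray
    c=get_calibration(name);K=np.array([[c['fx'],0,c['cx']],[0,c['fy'],c['cy']],[0,0,1]])
ValueError: time passes only in moves, steps and waits
```

```bash
python3 - <<'E'
from workcell import *
import pickle
try: pickle.dump({n:get_calibration(n) for n in("top","scene","wrist")},open('cal.pkl','wb'))
except Exception as e: print(e)
E
sed -i 's/^from workcell import \*/from workcell import *\nimport pickle\nCAL=pickle.load(open("cal.pkl","rb"))/; s/get_calibration(name)/CAL[name]/' h.py
cat > m.py <<'E'
from h import *
for w in ('w1','w2'):
    o=pickle.load(open(w+'.pkl','rb'));b=cv2.imread(f'pics/{w}.png').astype(int)
    B,G,R=b[...,0],b[...,1],b[...,2];V=b.max(2)
    y=np.arange(384)[:,None]<255
    wh=(V>190)&(b.min(2)>170)&y
    if w=='w2':
        print(w,'white z.075');[print(*r) for r in rects('wrist',b,wh,.075,o)]
        print(w,'white z.02');[print(*r) for r in rects('wrist',b,wh,.02,o)]
        print(w,'blue z.026');[print(*r) for r in rects('wrist',b,(B-R>40)&y,.026,o)]
        print(w,'tray z.016');[print(*r) for r in rects('wrist',b,(R-B<3)&(V<130)&y,.016,o,2000)]
        print('bottle tip',onz('wrist',(20,151),.086,o).round(4),'body top',onz('wrist',(51,147),.06,o).round(4))
        c=b[25:80,220:310].astype(np.uint8);cv2.imwrite('pics/fc.png',cv2.resize(c,None,fx=8,fy=8,interpolation=cv2.INTER_CUBIC))
E
python3 m.py
```

```text
w2 white z.075
[389. 249.] [ 354.9 -187.7] [18.6 44.9] 4.3
[252. 246.] [341.6  40. ] [26.7 25.5] 2.7
[478. 208.] [ 438.6 -307.5] [91.4 68.3] 24.5
[505. 181.] [ 478.1 -338.5] [87.8 26.4] 17.1
[489. 165.] [ 505.2 -310.3] [12.8 30.3] 83.5
[ 32. 107.] [549.5 386.7] [ 70.3 135.1] 64.2
[106. 149.] [473.9 305.5] [341.7 366.6] 86.5
[401. 147.] [ 495.3 -161.4] [322.4 369.1] 61.7
[436.  24.] [ 690.4 -187. ] [ 9.6 18.7] 2.8
[201.  22.] [676.9 130.7] [11.8 25.6] 80.1
[445.   6.] [ 709.5 -193.5] [18.6 94.2] 2.7
w2 white z.02
[389. 249.] [ 328. -217.] [21.  50.8] 4.3
[252. 246.] [313.   40.5] [30.2 28.9] 2.7
[478. 208.] [ 422.7 -352.6] [103.4  77.3] 24.5
[505. 181.] [ 467.3 -387.6] [99.4 29.9] 17.1
[489. 165.] [ 498.  -355.7] [14.5 34.3] 83.5
[ 32. 107.] [548.1 432.7] [ 79.5 152.8] 64.2
[106. 149.] [462.6 340.8] [386.6 414.7] 86.5
[401. 147.] [ 486.9 -187.3] [364.7 417.5] 61.7
[436.  24.] [ 707.6 -216.2] [10.8 21.2] 2.8
[201.  22.] [692.2 143.1] [13.4 28.9] 80.1
[445.   6.] [ 729.2 -223.6] [ 21.1 106.6] 2.7
w2 blue z.026
[268. 238.] [336.8  14. ] [80.3 12.4] 81.8
[ 29. 150.] [476.8 447.2] [15.8 38. ] 3.5
[156.  44.] [654.9 215.4] [69.7 86.3] 15.1
w2 tray z.016
[202. 163.] [473.8 139.9] [133.9  94.9] 7.1
[295. 155.] [485.  -52.3] [132.6 197.1] 14.2
bottle tip [0.4843 0.4089 0.086 ] body top [0.4893 0.3796 0.06  ]
```

View pics/fc.png

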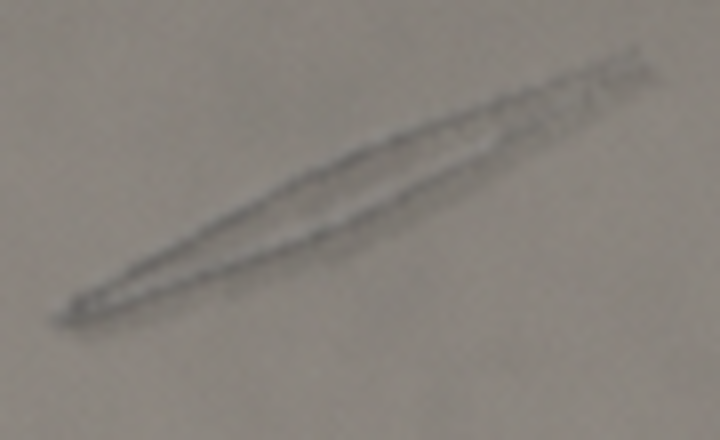

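The forceps run from crop (55,318) to (650,65). The slide box comes out at (655,215) mm, 69.7×86.3 with yaw 15.1°, which matches its given size. The smear tray is at (484.5,−53) with yaw 14.2°. I'll go over the slide box at tool yaw 105°.

Converted, -20 cm / 80 = -0.25, 16.2 cm / 80 = 0.2025, 1.777 rad / 2 = 0.8885.

Request:
{"fn": "servo_tool", "kwargs": {
  "moves": [
    [0.2025,0.2225,-0.25,0.8885],
    [0.2025,0.2225,-0.25,0.8885],
    [0.2025,0.2225,-0.25,0.8885],
    [0.2025,0.2225,-0.25,0.8885],
    [0.2025,0.2225,-0.25,0.8885],
    [0.2025,0.2225,-0.25,0.8885],
    [0.2025,0.2225,-0.25,0.8885],
    [0.2025,0.2225,-0.25,0.8885],
    [0.2025,0.2225,-0.25,0.8885],
    [0.2025,0.2225,-0.25,0.8885],
    [0.2025,0.2225,-0.25,0.8885],
    [0.2025,0.2225,-0.25,0.8885],
    [0.2025,0.2225,-0.25,0.8885],
    [0.2025,0.2225,-0.25,0.8885],
    [0.2025,0.2225,-0.25,0.8885],
    [0.2025,0.2225,-0.25,0.8885],
    [0.2025,0.2225,-0.25,0.8885]
  ]
}}

```text
time: 4.2
ee_pos: [0.6548, 0.2149, 0.1512]
tcp_rot: [-178.2, 0.1, 105.0]
wrist_force: [-0.3, 0.1, -0.2]
opening: 0.0848
grasp_force: 0.0
```

```bash
python3 - <<'E'
from h import *
o=get_obs();im=camera('wrist');print(o['time'],o['ee_pos'],o['tcp_rot'],o['q'].round(1))
save('w3.png',im);pickle.dump(o,open('w3.pkl','wb'))
b=im.astype(int)[...,::-1];print([r for r in rects('wrist',b,b[...,0]-b[...,2]>40,.026,o)])
o=pickle.load(open('w2.pkl','rb'))
a,c=onz('wrist',(226.9,64.75),.005,o),onz('wrist',(301.25,33.1),.005,o);print(a,c,(a+c)/2,np.linalg.norm(a-c))
E
```

```text
4.2 [0.65482053 0.21485082 0.15121166] [-1.78204175e+02  5.05842802e-02  1.05027711e+02] [18.1 26.  26.8 92.5  0.  93.1]
[(array([479., 204.]), array([874.9, 252.6]), array([27.9, 13.3]), 86.8), (array([262., 182.]), array([656.5, 214.2]), array([69.8, 86. ]), 15.1)]
[0.63619183 0.10333665 0.005     ] [ 0.68917949 -0.01496991  0.005     ] [0.66268566 0.04418337 0.005     ] 0.12963076538607787
```

View pics/w3.png

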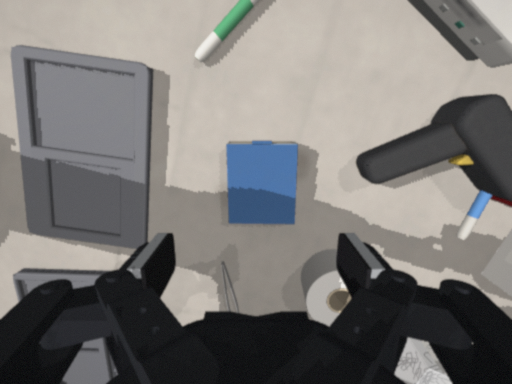

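The view shows the slide box centred between the fingers at (262,182), (656.5,214.2) mm and yaw 15.1°, agreeing with the first measurement. The forceps are 129.6 mm long, centred at (663,44). The tool carries a constant 1.8° tilt from the joint limit, which is tolerable. I'll descend and grip.

Converted, -14.8 cm / 80 = -0.185, -14.2 cm / 80 = -0.1775.

Request:
{"fn": "servo_tool", "kwargs": {
  "moves": [
    [0.0013,-0.0006,-0.05,0],
    [0.0013,-0.0006,-0.1,0],
    [0.0013,-0.0006,-0.1375,0],
    [0.0013,-0.0006,-0.1625,0],
    [0.0013,-0.0006,-0.1775,0],
    [0.0013,-0.0006,-0.185,0],
    [0.0013,-0.0006,-0.185,0],
    [0.0013,-0.0006,-0.185,0]
  ]
}}

```text
time: 4.92
ee_pos: [0.6566, 0.2146, 0.0047]
tcp_rot: [-178.3, 0.0, 105.1]
wrist_force: [-0.7, 0.7, -0.1]
opening: 0.0853
grasp_force: 0.0
```

Request:
{"fn": "servo_tool", "kwargs": {
  "moves": [
    [0,0,0,0],
    [0,0,0,0],
    [0,0,0,0],
    [0,0,0,0],
    [0,0,0,0],
    [0,0,0,0],
    [0,0,0,0],
    [0,0,0,0]
  ],
  "claw": 1,
  "force": 35
}}

```text
time: 5.58
ee_pos: [0.657, 0.2147, 0.0057]
tcp_rot: [-178.4, 0.0, 105.1]
wrist_force: [-0.9, -0.3, 6.7]
opening: 0.0692
grasp_force: 41.0
```

Converted, -23.5 cm / 80 = -0.2938, -21 cm / 80 = -0.2625, -0.016 rad / 2 = -0.008.

Request:
{"fn": "servo_tool", "kwargs": {
  "moves": [
    [0,0,0.025,0],
    [0,0,0.0625,0],
    [-0.0375,-0.0438,0.0875,0],
    [-0.075,-0.0875,0.1,0],
    [-0.1125,-0.1313,0.1,0],
    [-0.15,-0.175,0.1,-0.008],
    [-0.1875,-0.2188,0.1,-0.008],
    [-0.225,-0.2625,0.1,-0.008],
    [-0.25,-0.2938,0.0875,-0.008],
    [-0.25,-0.2938,0.0625,-0.008],
    [-0.25,-0.2938,0.0625,-0.008],
    [-0.25,-0.2938,0.0625,-0.008],
    [-0.25,-0.2938,0.0625,-0.008]
  ]
}}

```text
time: 6.67
ee_pos: [0.4569, -0.0205, 0.0545]
tcp_rot: [-178.3, 0.1, 104.2]
wrist_force: [0.3, 0.8, -1.2]
opening: 0.0697
grasp_force: 40.8
```

```bash
cat > look.py <<'E'
from h import *
import sys
o=get_obs();im=camera('wrist');print(o['time'],np.round(o['ee_pos'],4),np.round(o['tcp_rot'],1),o['q'].round(1))
n=sys.argv[1];save(n+'.png',im);pickle.dump(o,open(n+'.pkl','wb'))
E
python3 look.py w4
```

```text
6.6667 [ 0.4569 -0.0205  0.0545] [-1.783e+02  1.000e-01  1.042e+02] [ -2.2  -5.8 -20.2  77.1  -0.5  73.6]
```

View pics/w4.png

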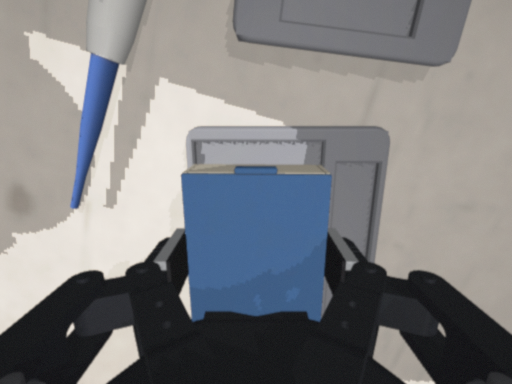

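The box is held flat, and the pocket's far part is visible from (194,150) to (325,150). I'll check the pocket centre against the TCP.

```bash
python3 - <<'E'
from h import *
o=pickle.load(open('w4.pkl','rb'))
a=np.radians(14.2);X=np.array([np.cos(a),np.sin(a)]);Y=np.array([-X[1],X[0]]);t=np.array([.4845,-.053]);e=np.array(o['ee_pos'][:2])
print('tcp local',(e-t)@X,(e-t)@Y)
for uv in [(193,150),(326,150),(260,141),(188,150),(388,150),(290,126)]:
    p=onz('wrist',uv,.016,o)[:2]-t;print(uv,(p@X).round(4),(p@Y).round(4))
E
```

```text
tcp local -0.01883173500239558 0.03827560766616873
(193, 150) -0.0625 0.082
(326, 150) 0.0262 0.0825
(260, 141) -0.0175 0.0882
(188, 150) -0.0659 0.082
(388, 150) 0.0668 0.0826
(290, 126) 0.0019 0.0979
```

The pocket edges are within 2 mm of where they should be. I'll lower and release.

Converted, -3.9 cm / 80 = -0.0488, -3.4 cm / 80 = -0.0425.

Request:
{"fn": "servo_tool", "kwargs": {
  "moves": [
    [0,-0.0013,-0.0188,0],
    [0,-0.0013,-0.0325,0],
    [0,-0.0013,-0.0425,0],
    [0,-0.0013,-0.0488,0],
    [0,-0.0013,-0.0488,0],
    [0,-0.0013,-0.0488,0]
  ]
}}

```text
time: 7.22
ee_pos: [0.456, -0.0211, 0.0153]
tcp_rot: [-178.2, 0.0, 104.2]
wrist_force: [-4.9, 2.0, 11.3]
opening: 0.0693
grasp_force: 42.2
```

Converted, 13 cm / 80 = 0.1625, 9 cm / 80 = 0.1125.

Request:
{"fn": "servo_tool", "kwargs": {
  "moves": [
    [0,0,0,0],
    [0,0,0,0],
    [0,0,0,0],
    [0,0,0,0],
    [0,0,0.025,0],
    [0,0,0.0625,0],
    [0,0,0.1125,0],
    [0,0,0.1625,0],
    [0,0,0.1625,0]
  ],
  "claw": 0
}}

```text
time: 7.97
ee_pos: [0.4585, -0.0218, 0.1518]
tcp_rot: [-178.7, 0.2, 104.2]
wrist_force: [1.1, 0.9, 0.3]
opening: 0.0853
grasp_force: 0.0
```

Converted, 32 cm / 80 = 0.4, 5 cm / 80 = 0.0625.

Request:
{"fn": "servo_tool", "kwargs": {
  "moves": [
    [0.0375,0.4,0.0625,0],
    [0.0375,0.4,0.0625,0],
    [0.0375,0.4,0.0625,0],
    [0.0375,0.4,0.0625,0],
    [0.0375,0.4,0.0625,0],
    [0.0375,0.4,0.0625,0],
    [0.0375,0.4,0.0625,0],
    [0.0375,0.4,0.0625,0],
    [0.0375,0.4,0.0625,0],
    [0.0375,0.4,0.0625,0],
    [0.0375,0.4,0.0625,0]
  ]
}}

```text
time: 8.88
ee_pos: [0.4857, 0.2981, 0.1938]
tcp_rot: [-178.2, 0.1, 104.2]
wrist_force: [0.5, -0.1, 0.8]
opening: 0.0853
grasp_force: 0.0
```

```bash
python3 look.py w5
```

```text
8.8833 [0.4857 0.2981 0.1938] [-1.782e+02  1.000e-01  1.042e+02] [ 31.3   9.   10.3  93.1   0.5 107.1]
```

View pics/w5.png

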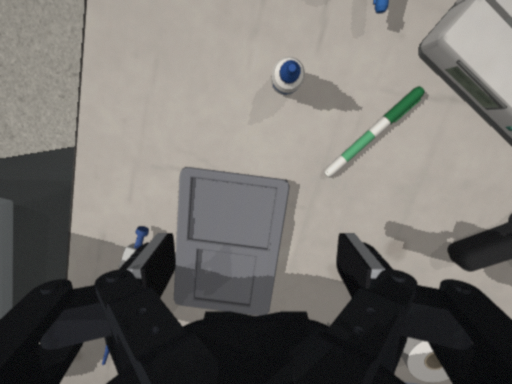

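The bottle's shoulder ring is centred near (287,77) with its cap at (290,71). The clotting tray is almost wholly visible, with corners near (182,168), (288,181), (271,314) and (174,303).

```bash
python3 - <<'E'
from h import *
o=pickle.load(open('w5.pkl','rb'));b=cv2.imread('pics/w5.png').astype(int)
sub=np.zeros((384,512),bool);sub[45:110,255:320]=1
sat=b.max(2)-b.min(2)
m=(((b.min(2)>190))|(b[...,0]-b[...,2]>40))&sub
c=max(cv2.findContours(m.astype(np.uint8),0,1)[0],key=cv2.contourArea);print(cv2.minEnclosingCircle(c))
for uv,z in [(cv2.minEnclosingCircle(c)[0],.06),((290,69),.086),((290,72),.06)]:print(onz('wrist',uv,z,o).round(4))
print(rects('wrist',b,(b[...,2]-b[...,0]<3)&(b.max(2)<135)&(np.arange(512)>165)&(np.arange(512)<300)&(np.arange(384)[:,None]>150)&(np.arange(384)[:,None]<312),.016,o,1500))
for n,uv in [('TL',(182,168)),('TR',(289,181)),('pkTL',(189,178)),('pkTR',(279,189)),('pkBR',(269,248)),('pkBL',(188,240)),('tBL',(196,248)),('tBR',(257,255))]:print(n,onz('wrist',uv,.016,o).round(4))
E
```

```text
((286.6129150390625, 71.6451644897461), 12.912384986877441)
[0.4834 0.4066 0.06  ]
[0.4846 0.4053 0.086 ]
[0.4865 0.4071 0.06  ]
[(array([219., 241.]), array([461.7, 189.1]), array([148.2, 200. ]), 7.1)]
TL [0.3922 0.2788 0.016 ]
TR [0.5217 0.2962 0.016 ]
pkTL [0.4028 0.2688 0.016 ]
pkTR [0.5127 0.2834 0.016 ]
pkBR [0.5216 0.2033 0.016 ]
pkBL [0.4167 0.1866 0.016 ]
tBL [0.429 0.178 0.016]
tBR [0.5091 0.1893 0.016 ]
```

The bottle is at (484.5, 404) mm. From its carton-pocket corners the clotting tray comes out at (469,189.5) with yaw 7.1°. I'll grip the bottle.

Converted, -16.5 cm / 80 = -0.2063, 10.6 cm / 80 = 0.1325.

Request:
{"fn": "servo_tool", "kwargs": {
  "moves": [
    [-0.0013,0.05,-0.025,0],
    [-0.0013,0.1,-0.05,0],
    [-0.0013,0.1325,-0.0625,0],
    [-0.0013,0.1325,-0.0875,0],
    [-0.0013,0.1325,-0.1375,0],
    [-0.0013,0.1325,-0.175,0],
    [-0.0013,0.1325,-0.2,0],
    [-0.0013,0.1325,-0.2063,0],
    [-0.0013,0.1325,-0.2063,0],
    [-0.0013,0.1325,-0.2063,0]
  ]
}}

```text
time: 9.77
ee_pos: [0.4856, 0.4039, 0.0308]
tcp_rot: [-178.3, 0.0, 104.1]
wrist_force: [-0.0, 1.1, 0.6]
opening: 0.0854
grasp_force: 0.0
```

Request:
{"fn": "servo_tool", "kwargs": {
  "moves": [
    [0,0,0,0],
    [0,0,0,0],
    [0,0,0,0],
    [0,0,0,0],
    [0,0,0,0],
    [0,0,0,0],
    [0,0,0,0],
    [0,0,0,0],
    [0,0,0,0],
    [0,0,0,0]
  ],
  "claw": 1,
  "force": 25
}}

```text
time: 10.6
ee_pos: [0.4853, 0.4046, 0.0302]
tcp_rot: [-178.3, 0.0, 104.2]
wrist_force: [0.8, 0.3, 6.4]
opening: 0.032
grasp_force: 24.9
```

Converted, -51.8 cm / 80 = -0.6475, 8 cm / 80 = 0.1.

Request:
{"fn": "servo_tool", "kwargs": {
  "moves": [
    [0,0,0.0313,0],
    [0,0,0.075,0],
    [-0.0013,-0.05,0.1,0],
    [-0.0063,-0.6475,0.1,0],
    [-0.0063,-0.6475,0.1,0],
    [-0.0063,-0.6475,0.1,0],
    [-0.0063,-0.6475,0.1,0],
    [-0.0063,-0.6475,0.1,0],
    [-0.0063,-0.6475,0.1,0],
    [-0.0063,-0.6475,0.1,0],
    [-0.0063,-0.6475,0.1,0],
    [-0.0063,-0.6475,0.1,0],
    [-0.0063,-0.6475,0.1,0],
    [-0.0063,-0.6475,0.1,0],
    [-0.0063,-0.6475,0.1,0],
    [-0.0063,-0.6475,0.1,0],
    [-0.0063,-0.6475,0.1,0],
    [-0.0063,-0.6475,0.1,0]
  ]
}}

```text
time: 12.1
ee_pos: [0.4797, -0.1133, 0.1091]
tcp_rot: [-178.2, 0.0, 104.2]
wrist_force: [0.1, -0.1, -0.5]
opening: 0.0327
grasp_force: 24.9
```

```bash
python3 look.py w6
```

```text
12.1 [ 0.4797 -0.1133  0.1091] [-178.2    0.   104.2] [-12.8  -1.8 -10.4  83.   -0.8  63. ]
```

View pics/w6.png

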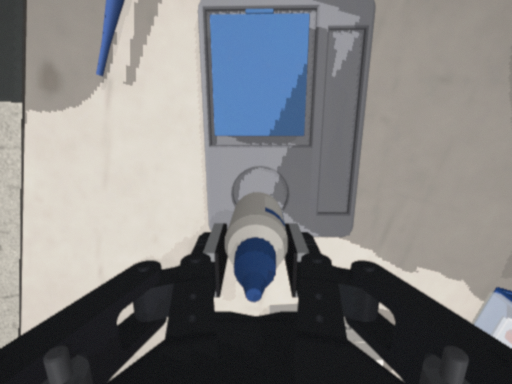

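The slide box sits inside its pocket at (260,75). The bottle is held over the well, whose rim spans (232,193) to (288,193) with its top at (260,166). I'll check the centre.

```bash
python3 - <<'E'
from h import *
o=pickle.load(open('w6.pkl','rb'))
a=np.radians(14.2);X=np.array([np.cos(a),np.sin(a)]);Y=np.array([-X[1],X[0]]);t=np.array([.4845,-.053])
for n,uv in [('wellL',(232,193)),('R',(288,193)),('T',(260,166)),('trayL',(209,200)),('R',(357,200)),('bot',(300,236)),('slotL',(319,200)),('slotR',(350,200)),('slotend',(334,213)),('slottop',(346,27))]:
    p=onz('wrist',uv,.016,o)[:2];print(n,p.round(4),((p-t)@X).round(4),((p-t)@Y).round(4))
E
```

```text
wellL [ 0.4561 -0.1212] -0.0442 -0.0591
R [ 0.5052 -0.1082] 0.0065 -0.0586
T [ 0.4746 -0.0907] -0.0189 -0.0341
trayL [ 0.4371 -0.1331] -0.0656 -0.066
R [ 0.567  -0.0987] 0.0688 -0.0646
bot [ 0.5278 -0.1459] 0.0192 -0.1007
slotL [ 0.5341 -0.1074] 0.0347 -0.0649
slotR [ 0.561  -0.1003] 0.0625 -0.0646
slotend [ 0.5511 -0.1158] 0.0492 -0.0773
slottop [0.5113 0.0305] 0.0465 0.0744
```

Converted, -6.85 cm / 80 = -0.0856, -6.6 cm / 80 = -0.0825.

Request:
{"fn": "servo_tool", "kwargs": {
  "moves": [
    [0.0006,-0.0013,-0.0375,0],
    [0.0006,-0.0013,-0.0625,0],
    [0.0006,-0.0013,-0.0775,0],
    [0.0006,-0.0013,-0.0825,0],
    [0.0006,-0.0013,-0.0856,0],
    [0.0006,-0.0013,-0.0856,0],
    [0.0006,-0.0013,-0.0856,0]
  ]
}}

```text
time: 12.73
ee_pos: [0.481, -0.1146, 0.0419]
tcp_rot: [-178.3, 0.1, 104.2]
wrist_force: [-0.2, -0.4, -0.2]
opening: 0.0324
grasp_force: 24.9
```

Converted, 13 cm / 80 = 0.1625, 10 cm / 80 = 0.125.

Request:
{"fn": "servo_tool", "kwargs": {
  "moves": [
    [0,0,0,0],
    [0,0,0,0],
    [0,0,0,0],
    [0,0,0,0],
    [0,0,0,0],
    [0,0,0,0],
    [0,0,0.025,0],
    [0,0,0.075,0],
    [0,0,0.125,0],
    [0,0,0.1625,0],
    [0,0,0.1625,0]
  ],
  "claw": 0
}}

```text
time: 13.65
ee_pos: [0.4824, -0.1152, 0.1775]
tcp_rot: [-178.7, 0.3, 104.2]
wrist_force: [1.0, -0.0, -0.2]
opening: 0.0853
grasp_force: 0.0
```

Converted, 18.2 cm / 80 = 0.2275, 15.8 cm / 80 = 0.1975, 0.173 rad / 2 = 0.0865.

Request:
{"fn": "servo_tool", "kwargs": {
  "moves": [
    [0.2275,0.1975,-0.0125,0.0865],
    [0.2275,0.1975,-0.0125,0.0865],
    [0.2275,0.1975,-0.0125,0.0865],
    [0.2275,0.1975,-0.0125,0.0865],
    [0.2275,0.1975,-0.05,0.0865],
    [0.2275,0.1975,-0.05,0.0865],
    [0.2275,0.1975,-0.05,0.0865],
    [0.2275,0.1975,-0.05,0.0865],
    [0.2275,0.1975,-0.05,0.0865],
    [0.2275,0.1975,-0.05,0.0865]
  ]
}}

```text
time: 14.48
ee_pos: [0.6621, 0.0426, 0.1321]
tcp_rot: [-178.3, 0.1, 114.1]
wrist_force: [0.0, -0.1, 0.3]
opening: 0.0855
grasp_force: 0.0
```

```bash
python3 look.py w7; python3 -c "
from h import *
print('pix of fingers mid view')
b=cv2.imread('pics/w7.png');cv2.imwrite('pics/w7c.png',cv2.resize(b,None,fx=1.5,fy=1.5,interpolation=2))"
```

```text
14.4833 [0.6621 0.0426 0.1321] [-1.783e+02  1.000e-01  1.141e+02] [ 4.  21.7 18.9 88.8 -0.7 69.9]
pix of fingers mid view
```

View pics/w7c.png

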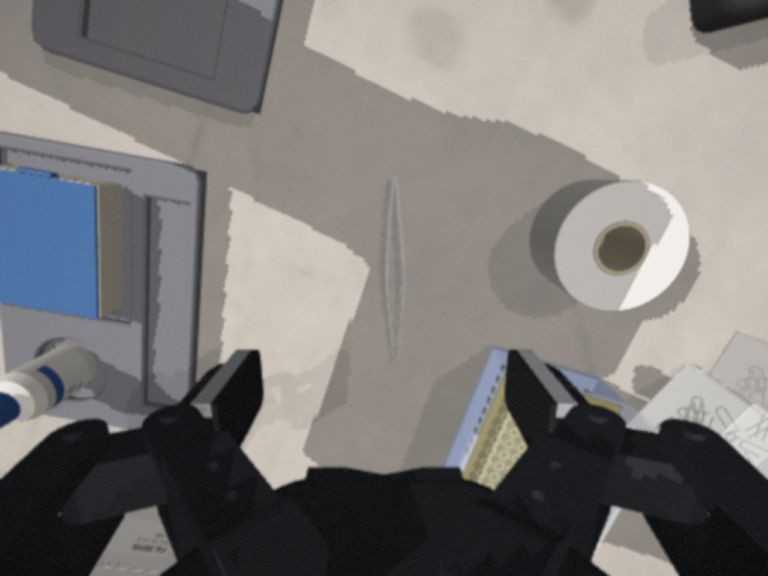

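The forceps run vertically from (394,178) to (393,360) in the enlarged view, and the tip box corner at (495,348) is close to the right finger. I'll measure both.

```bash
python3 - <<'E'
from h import *
o=pickle.load(open('w7.pkl','rb'));e=np.array(o['ee_pos']);psi=np.radians(114.1)
tx=np.array([np.cos(psi),np.sin(psi)]);ty=np.array([np.sin(psi),-np.cos(psi)])
P={}
for n,uv,z in [('a',(394,178),.006),('b',(393,360),.006),('tipbox corner',(495,348),.071),('left edge',(452,462),.071),('right corner?',(625,405),.071),('tape edge',(556,250),.046)]:
    p=onz('wrist',np.array(uv)/1.5,z,o)[:2];P[n]=p;d=p-e[:2];print(n,p.round(4),'tool',(d@tx).round(4),(d@ty).round(4))
a,b=P['a'],P['b'];m=(a+b)/2;print('mid',m,'len',np.linalg.norm(a-b),'yaw',np.degrees(np.arctan2(-(a-b)[0],(a-b)[1])),'shift',m-e[:2])
E
```

```text
a [0.6388 0.1011] tool 0.063 0.0026
b [ 0.691  -0.0151] tool -0.0644 0.0028
tipbox corner [0.7252 0.0436] tool -0.0248 0.058
left edge [ 0.7371 -0.0312] tool -0.098 0.0383
right corner? [0.8066 0.0435] tool -0.0581 0.1323
tape edge [0.7383 0.1033] tool 0.0244 0.0943
mid [0.6648734  0.04301361] len 0.1273389551184196 yaw 24.218938245861157 shift [0.00273989 0.0004457 ]
```

The forceps' mid-point is (664.9,43.0) with yaw 24.2° and length 127 mm, as it should be. The tip box stays clear of the fingers and body. I'll pre-close and descend.

Request:
{"fn": "servo_tool", "kwargs": {
  "moves": [
    [0.0034,0,-0.0375,0],
    [0.0034,0,-0.075,0],
    [0.0034,0,-0.1125,0],
    [0.0034,0,-0.1375,0],
    [0.0034,0,-0.1525,0],
    [0.0034,0,-0.16,0],
    [0.0034,0,-0.16,0],
    [0.0034,0,-0.16,0]
  ],
  "claw": 0.65
}}

```text
time: 15.2
ee_pos: [0.6657, 0.0431, 0.0046]
tcp_rot: [-178.3, 0.1, 114.1]
wrist_force: [0.5, 0.2, 0.2]
opening: 0.0297
grasp_force: 0.0
```

Request:
{"fn": "servo_tool", "kwargs": {
  "moves": [
    [0,0,0,0],
    [0,0,0,0],
    [0,0,0,0],
    [0,0,0,0],
    [0,0,0,0],
    [0,0,0,0],
    [0,0,0,0]
  ],
  "claw": 1,
  "force": 25
}}

```text
time: 15.78
ee_pos: [0.666, 0.0433, 0.0047]
tcp_rot: [-178.4, 0.1, 114.1]
wrist_force: [-1.5, -1.2, 6.1]
opening: 0.0074
grasp_force: 25.2
```

Converted, -13.4 cm / 80 = -0.1675, -9 cm / 80 = -0.1125, -0.174 rad / 2 = -0.087.

Request:
{"fn": "servo_tool", "kwargs": {
  "moves": [
    [0,0,0.0313,0],
    [0,0,0.075,0],
    [-0.0375,-0.025,0.0875,-0.025],
    [-0.075,-0.05,0.0875,-0.05],
    [-0.1125,-0.075,0.0875,-0.087],
    [-0.1675,-0.1063,0.0875,-0.087],
    [-0.1675,-0.1063,0.0625,-0.087],
    [-0.1675,-0.1063,0.0625,-0.087],
    [-0.1675,-0.1063,0.0625,-0.087],
    [-0.1675,-0.1063,0.0625,-0.087]
  ]
}}

```text
time: 16.62
ee_pos: [0.5322, -0.0413, 0.0537]
tcp_rot: [-178.3, 0.1, 104.2]
wrist_force: [0.8, 0.5, -0.6]
opening: 0.0078
grasp_force: 24.7
```

```bash
python3 look.py w8
```

```text
16.6167 [ 0.5322 -0.0413  0.0537] [-1.783e+02  1.000e-01  1.042e+02] [-4.1  4.7 -9.9 77.  -0.6 71.7]
```

View pics/w8.png

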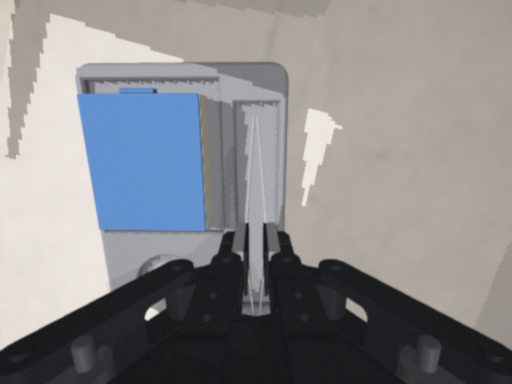

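The forceps at (256,118) to (256,310) are aligned with the slot (236–280 wide). I'll lower to just above the rim and open only partly, because the slide box is close to one finger.

Converted, -3.6 cm / 80 = -0.045, -3.3 cm / 80 = -0.0413.

Request:
{"fn": "servo_tool", "kwargs": {
  "moves": [
    [0,-0.0006,-0.0188,0],
    [0,-0.0006,-0.0325,0],
    [0,-0.0006,-0.0413,0],
    [0,-0.0006,-0.045,0],
    [0,-0.0006,-0.045,0],
    [0,-0.0006,-0.045,0]
  ]
}}

```text
time: 17.17
ee_pos: [0.5312, -0.042, 0.0169]
tcp_rot: [-178.2, 0.0, 104.2]
wrist_force: [-0.4, -0.3, 0.9]
opening: 0.0078
grasp_force: 24.7
```

Request:
{"fn": "servo_tool", "kwargs": {
  "moves": [
    [0,0,0,0],
    [0,0,0,0],
    [0,0,0,0],
    [0,0,0,0],
    [0,0,0.025,0],
    [0,0,0.075,0],
    [0,0,0.125,0],
    [0,0,0.175,0],
    [0,0,0.225,0],
    [0,0,0.25,0],
    [0,0,0.25,0]
  ],
  "claw": 0.79
}}

```text
time: 18.08
ee_pos: [0.5326, -0.0423, 0.2226]
tcp_rot: [-178.7, 0.2, 104.1]
wrist_force: [0.4, 0.7, 0.2]
opening: 0.0182
grasp_force: 0.0
```

```bash
python3 look.py w9
```

```text
18.0833 [ 0.5326 -0.0423  0.2226] [-178.7    0.2  104.1] [-4.2  3.9  7.9 95.3 -0.6 71.7]
```

View pics/w9.png

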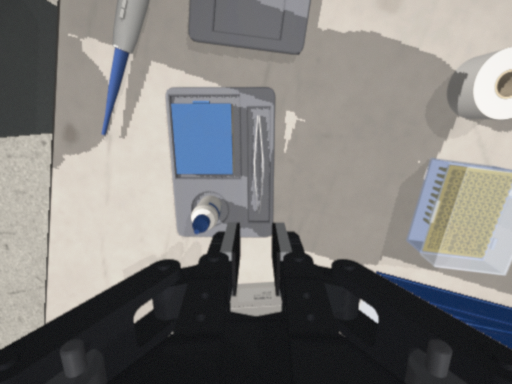

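The view shows the slide box (203,138), forceps (259,158) and the bottle upright in the well (205,215), each in its pocket. Next is the carton, at tool yaw 199° so that the wrist range also allows the placing.

Converted, -21.1 cm / 80 = -0.2638, 4.3 cm / 80 = 0.0538, 1.66 rad / 2 = 0.83.

Request:
{"fn": "servo_tool", "kwargs": {
  "moves": [
    [0.0538,-0.2638,0,0.83],
    [0.0538,-0.2638,0,0.83],
    [0.0538,-0.2638,0,0.83],
    [0.0538,-0.2638,0,0.83],
    [0.0538,-0.2638,0,0.83],
    [0.0538,-0.2638,0,0.83],
    [0.0538,-0.2638,0,0.83],
    [0.0538,-0.2638,0,0.83],
    [0.0538,-0.2638,0,0.83],
    [0.0538,-0.2638,0,0.83],
    [0.0538,-0.2638,0,0.83],
    [0.0538,-0.2638,0,0.83],
    [0.0538,-0.2638,0,0.83],
    [0.0538,-0.2638,0,0.83],
    [0.0538,-0.2638,0,0.83],
    [0.0538,-0.2638,0,0.83]
  ],
  "claw": 0
}}

```text
time: 19.47
ee_pos: [0.5738, -0.2531, 0.2158]
tcp_rot: [-178.3, -0.0, -160.9]
wrist_force: [-0.5, 0.5, -1.0]
opening: 0.0853
grasp_force: 0.0
```

```bash
python3 look.py w10; python3 - <<'E'
from h import *
o=pickle.load(open('w10.pkl','rb'));b=cv2.imread('pics/w10.png').astype(int)
for th in (150,170,190):
    wh=(b.min(2)>th)&(b.max(2)-b.min(2)<25)
    print(th,[r for r in rects('wrist',b,wh,.075,o,300)][:6])
red=(b[...,2]-b[...,1]>80);print('red .075',rects('wrist',b,red,.075,o,8)[:4])
E
```

```text
19.4667 [ 0.5738 -0.2531  0.2158] [-178.3   -0.  -160.9] [-23.2  14.4  19.   93.5  -1.3 -42.4]
150 [(array([244., 288.]), array([ 708.6, -226.2]), array([97.6, 32.1]), 88.6), (array([401., 247.]), array([599.2, -78. ]), array([30.2, 39.6]), 20.0), (array([201., 168.]), array([ 618.1, -296.4]), array([253.6, 311. ]), 87.1), (array([ 40., 142.]), array([ 621.8, -475.7]), array([181.9,  88.5]), 12.4), (array([302.,  63.]), array([ 449.6, -249.9]), array([89.8, 27. ]), 88.4), (array([293.,  19.]), array([ 420.1, -273. ]), array([38.1, 25.8]), 79.4)]
170 [(array([244., 290.]), array([ 710.1, -228. ]), array([28.7, 92.7]), 0.4), (array([ 54., 161.]), array([ 632.5, -468. ]), array([52.5, 40.4]), 11.4), (array([259., 180.]), array([ 577.2, -252.9]), array([90. , 65.2]), 19.4), (array([ 69., 123.]), array([ 612.6, -463.6]), array([159.1,  55.8]), 12.3), (array([222.,  27.]), array([ 448.9, -334.4]), array([48.2, 48.1]), 58.2)]
190 [(array([237., 289.]), array([ 712. , -234.2]), array([32. , 19.4]), 87.6), (array([259., 179.]), array([ 576.8, -252.9]), array([89.4, 64.1]), 19.1), (array([227.,  28.]), array([ 448.8, -333.9]), array([45.7, 46.3]), 57.0)]
red .075 [(array([254., 191.]), array([ 588.3, -254.8]), array([13.6, 13.1]), 19.5), (array([234.,  18.]), array([ 437.5, -327.2]), array([4.9, 4.6]), 18.1)]
```

The carton measures (576,−253), 90×65, yaw 19.3°, consistent with the first reading. I'll grip it.

Converted, -19.6 cm / 80 = -0.245, -19 cm / 80 = -0.2375.

Request:
{"fn": "servo_tool", "kwargs": {
  "moves": [
    [0.0025,0,-0.05,0],
    [0.0025,0,-0.1,0],
    [0.0025,0,-0.1375,0],
    [0.0025,0,-0.175,0],
    [0.0025,0,-0.2125,0],
    [0.0025,0,-0.2375,0],
    [0.0025,0,-0.245,0],
    [0.0025,0,-0.245,0],
    [0.0025,0,-0.245,0]
  ]
}}

```text
time: 20.27
ee_pos: [0.5764, -0.2533, 0.0217]
tcp_rot: [-178.2, 0.1, -160.8]
wrist_force: [0.4, 0.2, 0.2]
opening: 0.0856
grasp_force: 0.0
```

Request:
{"fn": "servo_tool", "kwargs": {
  "moves": [
    [0,0,0,0],
    [0,0,0,0],
    [0,0,0,0],
    [0,0,0,0],
    [0,0,0,0],
    [0,0,0,0],
    [0,0,0,0],
    [0,0,0,0]
  ],
  "claw": 1,
  "force": 35
}}

```text
time: 20.93
ee_pos: [0.5772, -0.2536, 0.0232]
tcp_rot: [-178.1, 0.2, -160.8]
wrist_force: [-1.0, 1.3, 5.5]
opening: 0.0664
grasp_force: 39.6
```

Converted, 48.8 cm / 80 = 0.61, 14 cm / 80 = 0.175, -0.212 rad / 2 = -0.106.

Request:
{"fn": "servo_tool", "kwargs": {
  "moves": [
    [0,0,0.0375,0],
    [0,0,0.0875,0],
    [0,0,0.1375,0],
    [0,0,0.175,0],
    [-0.14,0.61,0.175,-0.106],
    [-0.14,0.61,0.175,-0.106],
    [-0.14,0.61,0.175,-0.106],
    [-0.14,0.61,0.175,-0.106],
    [-0.14,0.61,0.175,-0.106],
    [-0.14,0.61,0.175,-0.106],
    [-0.14,0.61,0.175,-0.106],
    [-0.14,0.61,0.175,-0.106],
    [-0.14,0.61,0.175,-0.106],
    [-0.14,0.61,0.175,-0.106],
    [-0.14,0.61,0.175,-0.106],
    [-0.14,0.61,0.175,-0.106],
    [-0.14,0.61,0.175,-0.106],
    [-0.14,0.61,0.175,-0.106],
    [-0.14,0.61,0.175,-0.106]
  ]
}}

```text
time: 22.52
ee_pos: [0.4641, 0.2349, 0.1614]
tcp_rot: [-178.2, 0.1, -172.8]
wrist_force: [0.2, -1.3, -1.3]
opening: 0.0661
grasp_force: 40.4
```

```bash
python3 look.py w11; python3 - <<'E'
from h import *
o=pickle.load(open('w3.pkl','rb'));b=cv2.imread('pics/w3.png').astype(int)
print(rects('wrist',b,(b[...,2]-b[...,0]<3)&(b.max(2)<140)&(np.arange(512)<158)&(np.arange(384)[:,None]<250),.016,o,1500))
for n,uv in [('TL',(13,46)),('TR',(152,64)),('BR',(147,247)),('BL',(26,238)),('pTL',(27,60)),('pTR',(137,70)),('pBR',(134,159)),('pBL',(35,149))]:print(n,onz('wrist',uv,.016,o).round(4))
E
```

```text
22.5167 [0.4641 0.2349 0.1614] [-1.782e+02  1.000e-01 -1.728e+02] [27.8  0.6 -2.2 87.7 -1.7 20.6]
[(array([ 87., 150.]), array([476.2, 190.8]), array([149. , 198.9]), 7.3)]
TL [0.3934 0.2787 0.016 ]
TR [0.5254 0.2972 0.016 ]
BR [0.5507 0.1044 0.016 ]
BL [0.4128 0.0767 0.016 ]
pTL [0.4071 0.2696 0.016 ]
pTR [0.5121 0.2883 0.016 ]
pBR [0.5216 0.2017 0.016 ]
pBL [0.4185 0.1843 0.016 ]
```

View pics/w11.png

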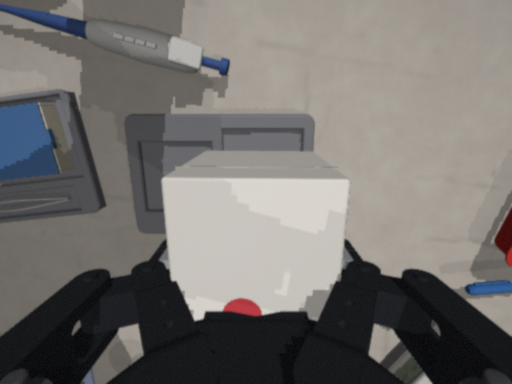

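The carton is held upright over the pocket, whose visible edge spans (222,130) to (302,130). Corner means from two views put the pocket at (464,235.5), so it is lined up within about 1 mm. I'll lower and release.

Converted, -12.9 cm / 80 = -0.1613, 0.05 cm / 80 = 0.0006.

Request:
{"fn": "servo_tool", "kwargs": {
  "moves": [
    [0.0006,0.0006,-0.05,0],
    [0.0006,0.0006,-0.1,0],
    [0.0006,0.0006,-0.1313,0],
    [0.0006,0.0006,-0.1475,0],
    [0.0006,0.0006,-0.1563,0],
    [0.0006,0.0006,-0.1613,0],
    [0.0006,0.0006,-0.1613,0],
    [0.0006,0.0006,-0.1613,0]
  ]
}}

```text
time: 23.23
ee_pos: [0.4657, 0.2347, 0.0333]
tcp_rot: [-178.3, 0.2, -173.0]
wrist_force: [0.5, 0.1, -1.5]
opening: 0.0659
grasp_force: 40.5
```

Converted, 18 cm / 80 = 0.225, 15 cm / 80 = 0.1875.

Request:
{"fn": "servo_tool", "kwargs": {
  "moves": [
    [0,0,0,0],
    [0,0,0,0],
    [0,0,0,0],
    [0,0,0,0],
    [0,0,0.0375,0],
    [0,0,0.0875,0],
    [0,0,0.1375,0],
    [0,0,0.1875,0],
    [0,0,0.225,0],
    [0,0,0.225,0]
  ],
  "claw": 0
}}

```text
time: 24.07
ee_pos: [0.4662, 0.2362, 0.2188]
tcp_rot: [-178.4, 0.6, -172.9]
wrist_force: [0.4, 0.1, 0.0]
opening: 0.0855
grasp_force: 0.0
```

```bash
python3 look.py w12; python3 - <<'E'
from h import *
o=pickle.load(open('w12.pkl','rb'));b=cv2.imread('pics/w12.png').astype(int)
for th in (150,170,190):
    wh=(b.min(2)>th)&(b.max(2)-b.min(2)<25)
    for r in rects('wrist',b,wh,.085,o,500): print(th,r)
red=(b[...,2]-b[...,1]>80);print('red .085',rects('wrist',b,red,.085,o,8)[:4])
E
```

```text
24.0667 [0.4662 0.2362 0.2188] [-178.4    0.6 -172.9] [27.8  1.   4.5 93.6 -1.7 20.7]
150 (array([431., 376.]), array([687.1, 487.3]), array([41.2, 52.4]), 9.2)
150 (array([30., 78.]), array([392.7,   2.8]), array([33.1, 73.2]), 12.9)
150 (array([328., 169.]), array([463. , 318.7]), array([345.6, 402.5]), 8.1)
170 (array([431., 376.]), array([687.8, 488.1]), array([39.6, 48.6]), 9.2)
170 (array([259., 176.]), array([465.1, 235.1]), array([91.6, 65. ]), 7.1)
190 (array([259., 176.]), array([465.4, 235.2]), array([90.3, 64.2]), 6.9)
red .085 [(array([254., 188.]), array([476.2, 231. ]), array([13.2, 13.8]), 7.6), (array([497., 205.]), array([464.2, 478.8]), array([111.1,  45.2]), 21.4)]
```

The carton sits at (465,235) with yaw 7°, and its top size is right for a height of 85 mm, so it is flat in the pocket. Now the timer, at tool yaw 238°.

Converted, -58 cm / 80 = -0.725, -3.1 cm / 80 = -0.0388, 0.892 rad / 2 = 0.446.

Request:
{"fn": "servo_tool", "kwargs": {
  "moves": [
    [-0.0388,-0.725,0,0.446],
    [-0.0388,-0.725,0,0.446],
    [-0.0388,-0.725,0,0.446],
    [-0.0388,-0.725,0,0.446],
    [-0.0388,-0.725,0,0.446],
    [-0.0388,-0.725,0,0.446],
    [-0.0388,-0.725,0,0.446],
    [-0.0388,-0.725,0,0.446],
    [-0.0388,-0.725,0,0.446],
    [-0.0388,-0.725,0,0.446],
    [-0.0388,-0.725,0,0.446],
    [-0.0388,-0.725,0,0.446],
    [-0.0388,-0.725,-0.05,0.446],
    [-0.0388,-0.725,-0.075,0.446],
    [-0.0388,-0.725,-0.075,0.446],
    [-0.0388,-0.725,-0.075,0.446],
    [-0.0388,-0.725,-0.075,0.446],
    [-0.0388,-0.725,-0.075,0.446],
    [-0.0388,-0.725,-0.075,0.446]
  ]
}}

```text
time: 25.7
ee_pos: [0.4338, -0.3438, 0.1522]
tcp_rot: [-178.2, 0.1, -121.8]
wrist_force: [0.5, 0.4, 0.5]
opening: 0.0854
grasp_force: 0.0
```

```bash
python3 look.py w13; python3 - <<'E'
from h import *
o=pickle.load(open('w13.pkl','rb'));b=cv2.imread('pics/w13.png').astype(int)
for th in (150,170,190,205):
    wh=(b.min(2)>th)&(b.max(2)-b.min(2)<25)
    for r in rects('wrist',b,wh,.019,o,500): print(th,r)
E
```

```text
25.7 [ 0.4338 -0.3438  0.1522] [-1.782e+02  1.000e-01 -1.218e+02] [-38.5   2.8  -1.   84.4   0.3 -96.8]
150 (array([257., 179.]), array([ 436. , -346.3]), array([58.1, 59.8]), 58.6)
150 (array([ 39., 139.]), array([ 628.7, -501.8]), array([180.5,  75. ]), 12.1)
170 (array([259., 181.]), array([ 436.1, -346.5]), array([56. , 57.4]), 58.6)
```

Converted, -15 cm / 80 = -0.1875, -0.22 cm / 80 = -0.0028, 0.005 rad / 2 = 0.0025.

Request:
{"fn": "servo_tool", "kwargs": {
  "moves": [
    [0.0023,-0.0028,-0.05,0.0025],
    [0.0023,-0.0028,-0.1,0.0025],
    [0.0023,-0.0028,-0.1375,0.0025],
    [0.0023,-0.0028,-0.1688,0.0025],
    [0.0023,-0.0028,-0.1825,0.0025],
    [0.0023,-0.0028,-0.1875,0.0025],
    [0.0023,-0.0028,-0.1875,0.0025],
    [0.0023,-0.0028,-0.1875,0.0025]
  ]
}}

```text
time: 26.42
ee_pos: [0.4365, -0.3472, 0.0038]
tcp_rot: [-178.1, 0.0, -121.5]
wrist_force: [0.3, -0.4, -0.2]
opening: 0.0856
grasp_force: 0.0
```

Request:
{"fn": "servo_tool", "kwargs": {
  "moves": [
    [0,0,0,0],
    [0,0,0,0],
    [0,0,0,0],
    [0,0,0,0],
    [0,0,0,0],
    [0,0,0,0],
    [0,0,0,0],
    [0,0,0,0]
  ],
  "claw": 1,
  "force": 30
}}

```text
time: 27.08
ee_pos: [0.4362, -0.3475, 0.0037]
tcp_rot: [-178.1, 0.0, -121.5]
wrist_force: [-0.9, 1.3, 7.0]
opening: 0.0604
grasp_force: 32.1
```

Converted, 49 cm / 80 = 0.6125, 13 cm / 80 = 0.1625, 0.675 rad / 2 = 0.3375.

Request:
{"fn": "servo_tool", "kwargs": {
  "moves": [
    [0,0,0.0375,0],
    [0,0,0.0875,0],
    [0,0,0.1375,0],
    [0,0,0.1625,0],
    [0.0506,0.6125,0.1625,0.3375],
    [0.0506,0.6125,0.1625,0.3375],
    [0.0506,0.6125,0.1625,0.3375],
    [0.0506,0.6125,0.1625,0.3375],
    [0.0506,0.6125,0.1625,0.3375],
    [0.0506,0.6125,0.1625,0.3375],
    [0.0506,0.6125,0.1625,0.3375],
    [0.0506,0.6125,0.1625,0.3375],
    [0.0506,0.6125,0.1625,0.3375],
    [0.0506,0.6125,0.1625,0.3375],
    [0.0506,0.6125,0.1625,0.3375],
    [0.0506,0.6125,0.1625,0.3375],
    [0.0506,0.6125,0.1625,0.3375],
    [0.0506,0.6125,0.1625,0.3375],
    [0.0506,0.6125,0.1625,0.3375]
  ]
}}

```text
time: 28.67
ee_pos: [0.4758, 0.143, 0.1322]
tcp_rot: [-178.2, 0.0, -82.8]
wrist_force: [0.3, -0.3, 0.1]
opening: 0.0609
grasp_force: 34.1
```

Converted, -8 cm / 80 = -0.1, -6 cm / 80 = -0.075.

Request:
{"fn": "servo_tool", "kwargs": {
  "moves": [
    [0,0,-0.0375,0],
    [0,0,-0.075,0],
    [0,0,-0.1,0],
    [0,0,-0.1,0],
    [0,0,-0.1,0]
  ]
}}

```text
time: 29.08
ee_pos: [0.4755, 0.1418, 0.0518]
tcp_rot: [-178.3, 0.0, -82.9]
wrist_force: [0.6, 0.1, -0.6]
opening: 0.0609
grasp_force: 34.1
```

Converted, -3.8 cm / 80 = -0.0475, -3.4 cm / 80 = -0.0425.

Request:
{"fn": "servo_tool", "kwargs": {
  "moves": [
    [0.0013,0.0006,-0.0188,0],
    [0.0013,0.0006,-0.0325,0],
    [0.0013,0.0006,-0.0425,0],
    [0.0013,0.0006,-0.0475,0],
    [0.0013,0.0006,-0.0475,0],
    [0.0013,0.0006,-0.0475,0]
  ]
}}

```text
time: 29.58
ee_pos: [0.4771, 0.1436, 0.0143]
tcp_rot: [-178.2, 0.1, -82.8]
wrist_force: [-0.1, 0.0, 0.1]
opening: 0.0605
grasp_force: 34.5
```

Converted, 22 cm / 80 = 0.275, 19 cm / 80 = 0.2375.

Request:
{"fn": "servo_tool", "kwargs": {
  "moves": [
    [0,0,0,0],
    [0,0,0,0],
    [0,0,0,0],
    [0,0,0,0],
    [0,0,0.0375,0],
    [0,0,0.0875,0],
    [0,0,0.1375,0],
    [0,0,0.1875,0],
    [0,0,0.2375,0],
    [0,0,0.275,0],
    [0,0,0.275,0],
    [0,0,0.275,0]
  ],
  "claw": 0
}}

```text
time: 30.58
ee_pos: [0.4777, 0.1439, 0.2357]
tcp_rot: [-178.0, 0.1, -82.8]
wrist_force: [0.6, 0.5, -1.0]
opening: 0.0854
grasp_force: 0.0
```

```bash
python3 look.py w14; python3 - <<'E'
from h import *
o=pickle.load(open('w14.pkl','rb'));b=cv2.imread('pics/w14.png').astype(int)
for th in (150,170,190):
    wh=(b.min(2)>th)&(b.max(2)-b.min(2)<25)
    for r in rects('wrist',b,wh,.029,o,400): print(th,r)
for r in rects('wrist',b,b[...,0]-b[...,2]>40,.036,o,60):print('blue',r)
E
```

```text
30.5833 [0.4777 0.1439 0.2357] [-1.78e+02  1.00e-01 -8.28e+01] [ 16.9  -3.9   1.6  93.5  -0.3 -80.3]
150 (array([ 97., 359.]), array([700.4, 497.8]), array([48.9, 73.1]), 66.1)
150 (array([262., 168.]), array([476. , 145.6]), array([59.8, 57.3]), 7.5)
150 (array([170., 204.]), array([575.8, 213.2]), array([617.2, 388. ]), 6.4)
150 (array([356.,  44.]), array([388.3,  -9.4]), array([ 56.6, 101.6]), 0.3)
170 (array([ 98., 359.]), array([700.5, 497.8]), array([46.7, 71.5]), 66.3)
170 (array([270., 277.]), array([452.6, 297.6]), array([211.5, 141. ]), 7.7)
170 (array([362., 220.]), array([334.4, 199.6]), array([148.9,  69.3]), 22.2)
170 (array([261., 177.]), array([475. , 153.9]), array([59.2, 40.3]), 7.8)
170 (array([172., 156.]), array([596.9, 145.4]), array([30.5, 93. ]), 75.0)
170 (array([ 33., 142.]), array([780.4, 151.5]), array([66. , 23.4]), 7.4)
190 (array([ 97., 358.]), array([700.9, 498. ]), array([41.8, 67.7]), 65.6)
190 (array([262., 252.]), array([460.9, 267. ]), array([108. ,  77.7]), 7.4)
190 (array([261., 177.]), array([474.6, 153.7]), array([57.9, 37.7]), 7.6)
190 (array([ 30., 142.]), array([784.2, 152.7]), array([19.5, 56.8]), 85.5)
blue (array([346., 204.]), array([363.2, 175.5]), array([11.1, 18.1]), 6.5)
blue (array([395.,  68.]), array([340.6,   7.5]), array([96.3, 12.4]), 81.3)
blue (array([299.,  34.]), array([455.3, -14.3]), array([69.8, 76.4]), 14.3)
```

The timer is at (476,145.6) with yaw 7.5°, inside its pocket by more than 5 mm. Everything is placed and the gripper is clear, so I'm handing in.

```bash
python3 -c "
from workcell import *
print(job_done())"
```

```text
the job is handed in; nothing more can be done
None
```

Both kits are made up and the job is handed in after about 31 s of the 122 s allowed. The images and position checks show all five items in their pockets, and the tape roll and tip box were left alone; no verdict came back.

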